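Swap in the charged pack and repack the reader's service case

TASK

Get the key-fob reader's service case ready to go out: the charged (green) battery pack in the charger and the spent (red) one in the case must change places, each seated flat, so set one down on a clear bit of desk meanwhile. Pack the white power brick flat in its own pocket and, once the charged pack is in, lay the black reader flat across the top of it in the cross-shaped pocket. Leave the screw tin, the solder reel and the small white and blue carton where they are.

Things in the scene. Friction and masses are not known exactly. Their poses are not given: they have to be found in the camera images.
- charged_pack_center (a point): centre (12 mm above its underside) of the charged battery pack: black block 76 x 30 x 24 mm (x, y, z) with a green sleeve round its middle. Starts lying in the charger's bay. x is its long axis; it works either way round. About 0.11 kg.
- spent_pack_center (a point): centre (12 mm above its underside) of the spent battery pack: the same block 76 x 30 x 24 mm with a red sleeve. Starts lying in the lower arm of the case's cross-shaped pocket. x is its long axis; it works either way round.
- reader_center (a point): centre (9 mm above its underside) of the key-fob reader: flat black oval with rounded ends, 34 x 70 x 18 mm (x, y, z), long axis y, lying on the desk; grasp it across the 34 mm waist. Either way round is fine.
- power_brick_center (a point): centre (13 mm above its underside) of the power brick: plain white block 34 x 58 x 26 mm (x, y, z), long axis y, lying on the desk. Either way round is fine.
- service_case: grey case, fixed, 114 x 184 mm, 40 high; origin under its middle on the desk. Black foam, blue floors, two cross-shaped pockets (mm, its frame). At (0, 38): arm along x 86 x 40 for a pack, floor 8 up (pack centre at 20 up); arm along y 44 x 80, same floor, for the reader on top of the pack (reader centre 41 up). At (0, -46): arm along y 44 x 68 for the brick, floor 16 up; arm along x 86 x 34 for fingers, floor 8 up.
- charger: light grey charger, fixed, x -54 to 71, y -33 to 33 mm; origin under the middle of its one bay, on the desk. Bay 86 x 40 mm, long along x, floor 12 mm up (pack centre 24 up). End walls 28 (-x) and 36 mm (+x, with two lamps) high; side posts 27 mm high stand only at the corners: 46 mm in the middle of each side is open for fingers.
- tin: bystander on the desk: round open aluminium tin with screws, 51 mm across, 19 high; origin under its centre
- reel: bystander on the desk: solder reel with blue flanges lying flat, 62 mm across, 33 high; origin under its centre
- carton: bystander on the desk: small white and blue carton, 45 x 75 x 22 mm; origin under its centre. Between x = 0.43 and 0.74, y = -0.22 and 0.17 the desk (z = 0) holds only the listed things; its edge runs along y = x - 0.33 (desk at smaller y), a rack of tall tools stands beyond y = -0.38, a 0.37 m tall chest behind the line from (0.73, 0.13) to (1.0, -0.2).

How it is judged:
By the outcome, as a careful person would: the job done as asked, in the order asked, and still so for the second after the job is handed in, with the robot touching nothing.
It also fails if it takes over 125 s, if anything falls off the work surface, if the arm or the gripper's body presses on something with over 40 N, if the wrist force passes 120 N, or if a joint passes its speed limit or range.

ROBOT

A 6-joint arm with a two-finger parallel gripper is mounted at the origin on a cart in front of the work surface, level with it; the furniture and walls round the work are solid. World frame = base frame: x ahead of the robot, y to its left, z up, the work surface at z = 0. Lengths are in m, angles in rad, forces in N, time in s.
With the tool pointing down it reaches from about 0.35 to 0.8 m from the base axis. Payload 7.3 kg.
Tool frame: the origin (TCP) lies between the finger pads; the fingertips stand 25 mm ahead of it and the grasp point (between the pads) lies 6 mm ahead of it (r.tip_extent is the distance from the TCP to the fingertips, in m); z points along the fingers, y is the line along which they close (so a half turn about z gives the same grasp; the last joint's range is limited). The gripper opens to 85 mm and grips with 20 to 120 N. Pads are 22 mm wide; open, the fingers measure 114 mm over their backs; the gripper's body (76 mm by 85 mm) begins 54 mm behind the grasp point. The pads swing forward as they close: fully open they stand 13 mm farther back than shut.
Start: joints at [0.961, 0.342, 1.524, -0, 1.275, -0.146], TCP at [0.235, 0.47, 0.256] pointing down, gripper open.
Joint ranges: [-2.53, 2.53], [-0.77, 2.02], [0.04, 2.7], [-1, 4.14], [0.28, 2.66], [-3.11, 3.11]. Speed limits (rad/s): [2.57, 2.57, 3.14, 3.14, 3.14, 3.14].

INTERFACE

Orientations are given as a unit quaternion [x, y, z, w].
In Python, from workcell import r, command_gripper, optics gives the robot as it stands. The module is installed in compiled form; this text tells all that it offers. Calls block until the motion is done:
- r.reach(position, orientation): joint-space move of the TCP to a pose.
- r.move_straight(position, orientation=None, speed=0.15, max_force=None): straight line of the TCP; orientation=None keeps the orientation; speed is the mean speed in m/s. With max_force (N) it stops when the force on the tool has changed by that much, and returns True; else False.
- r.movej(angles): joint-space move.
- command_gripper(opening, force=None): finger opening in m; force is the grip in N (None keeps the last); returns when the fingers have stopped.
- r.hold(seconds).
- r.solve_ik(position, orientation): joint angles nearest the present ones, or None.
- r.read_state(): the state.
- optics.get_image(name): name is "scene" or "top" or "wrist"; returns (picture, depth): 384x512x3 uint8, red, green, blue; 384x512 float32, m along the optical axis (not along the pixel's ray), 0 where there is no reading.
- optics.camera_model(name): a dict with "K" (3x3 intrinsics, pixels), "R" (3x3) and "t" (3): a world point X has camera coordinates R X + t; the wrist camera has in their place "tool_from_camera" (4x4, takes a point from camera to tool coordinates, whose origin is the TCP and whose axes are the flange's). Camera axes: x right, y down, z forward; pixel columns grow to the right and rows downward; lengths in m; the calibration is good to about 2 mm. A picture is of the moment at which its call begins: read the wrist's pose just before it. camera_model takes no time and is no camera call.
A pose or a line that the arm cannot do raises r.PlanningError and nothing moves.
- r.finish_job(): hands the job in; it is judged then, once.
The state is a dict: "time_s": time; "joint_positions": joint angles; "dq": joint speeds; "tau": joint torques, N m; "eef_pos": TCP position; "eef_rot": TCP orientation; "contact_force": force on the tool from outside, world axes, zero at the start; "torque": the same for the moment, N m; "grip_width": finger opening in m; "grip_force": force on a finger pad.
Only numpy, scipy, OpenCV 4.12 (cv2) and the standard library are available. Lean on these libraries where they do the work, as an engineer would, in place of code of your own. Each camera call takes 0.05 s, during which the arm holds its last target. There are 200 camera calls.

## Working session

There is one attempt and no reset: what is moved stays moved. The work goes in short steps, each a Python script; the robot and the scene stay as the last script left them, time stands still between calls to the robot, and variables do not carry over. Pictures are saved under pics/ and viewed, at most 14 in all, crops included, and the job is handed in when it is done.

```bash
mkdir -p pics
python3 - <<'E'
from workcell import r, optics
import cv2, numpy as np
for n in ("top","scene"):
    im,d=optics.get_image(n); m=optics.camera_model(n)
    np.savez(f"pics/{n}0.npz",im=im,d=d,**{k:np.array(v) for k,v in m.items() if k in("K","R","t")})
    cv2.imwrite(f"pics/{n}0.png",cv2.resize(im[:,:,::-1],(800,600),interpolation=cv2.INTER_CUBIC))
    print(n,np.round(m["K"],1).tolist(),np.round(m["R"],3).tolist(),np.round(m["t"],3))
m=optics.camera_model("wrist");print(np.round(m["K"],1).tolist(),np.round(m["tool_from_camera"],3).tolist())
s=r.read_state();print(s["time_s"],s["eef_rot"],s["grip_width"],r.tip_extent)
E
```

```text
top [[431.0, 0.0, 251.8], [0.0, 431.0, 197.3], [0.0, 0.0, 1.0]] [[-0.019, -1.0, -0.013], [-0.984, 0.021, -0.176], [0.177, 0.009, -0.984]] [-0.04   0.612  0.86 ]
scene [[496.3, 0.0, 259.1], [0.0, 496.3, 186.2], [0.0, 0.0, 1.0]] [[0.642, -0.767, 0.006], [-0.322, -0.277, -0.905], [0.696, 0.579, -0.425]] [-0.439  0.22   0.541]
[[307.8, 0.0, 254.6], [0.0, 307.8, 186.6], [0.0, 0.0, 1.0]] [[0.001, -0.949, -0.315, 0.081], [1.0, 0.001, -0.001, -0.0], [0.001, -0.315, 0.949, -0.118], [0.0, 0.0, 0.0, 1.0]]
0.1 [ 2.29833655e-01  9.73229706e-01 -6.08692051e-04 -2.43616672e-04] 0.08565594598722301 0.025
```

View pics/top0.png

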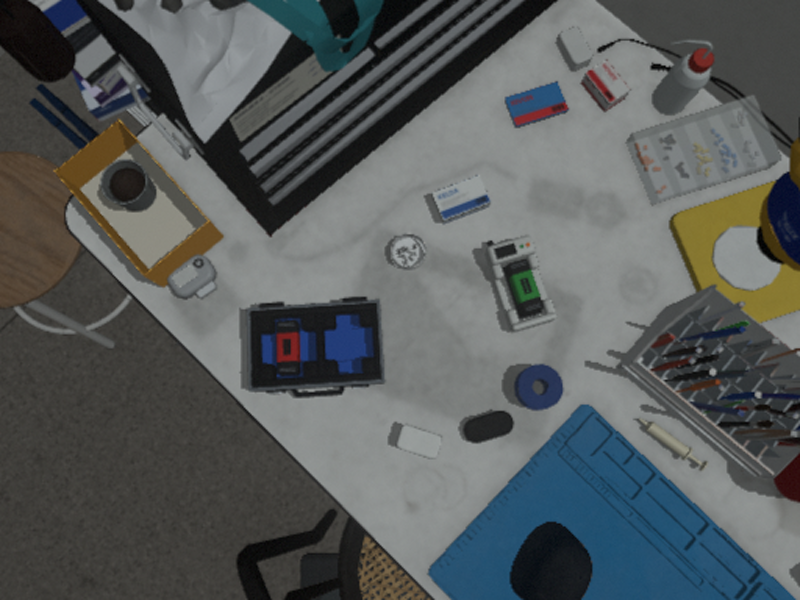

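View pics/scene0.png

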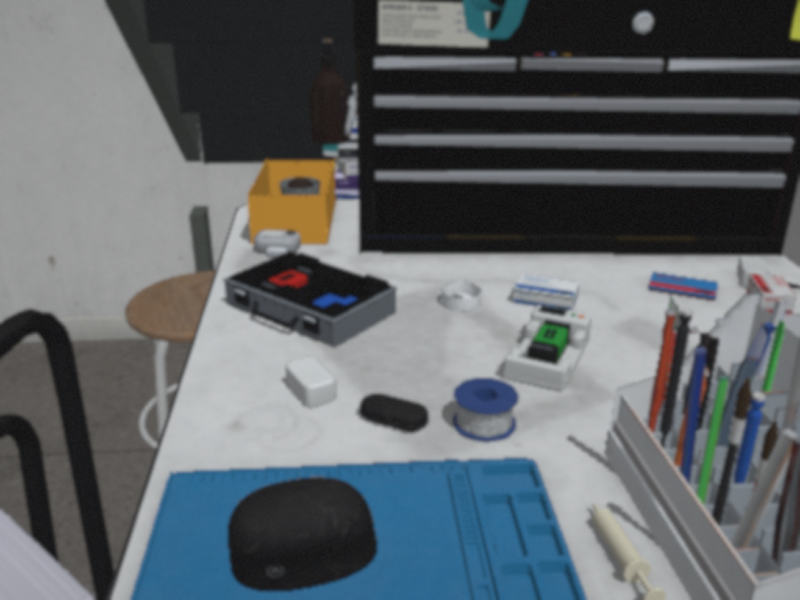

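The top view shows the case at about (313,345) with the red pack at (288,346) in its left pocket. The green pack is in the charger at (525,289), the brick at (418,441), the reader at (487,426), the tin at (406,251), the reel at (539,387) and the carton at (461,198). The desk around (560,440) and (450,320) is clear.

```bash
cat > h.py <<'E'
import numpy as np, cv2
def cloud(d,K,R,t):
    v,u=np.mgrid[:d.shape[0],:d.shape[1]]
    c=np.stack([(u-K[0,2])/K[0,0]*d,(v-K[1,2])/K[1,1]*d,d],-1)
    P=(c-t)@R
    P[d<=0]=np.nan
    return P
def wristRt(m,s):
    from scipy.spatial.transform import Rotation as Ro
    T=np.eye(4);T[:3,:3]=Ro.from_quat(s["eef_rot"]).as_matrix();T[:3,3]=s["eef_pos"]
    C=np.linalg.inv(T@np.array(m["tool_from_camera"]))
    return C[:3,:3],C[:3,3]
def pix(uv,z,K,R,t):
    d=R.T@np.linalg.solve(K,[uv[0],uv[1],1]);o=-R.T@t
    return o+d*(z-o[2])/d[2]
def rect(pts):
    c,(a,b),_=q=cv2.minAreaRect((np.asarray(pts)[:,:2]*1000).astype(np.float32))
    bx=cv2.boxPoints(q);e=max([bx[1]-bx[0],bx[2]-bx[1]],key=np.linalg.norm)
    return np.round(c,1),np.round(sorted([a,b]),1),round(float(np.degrees(np.arctan2(e[1],e[0]))%180),1)
E
python3 - <<'E'
from h import *
D=np.load("pics/top0.npz");P=cloud(D["d"],D["K"],D["R"],D["t"]);im=D["im"].astype(int)
x,y,z=np.moveaxis(P,-1,0)
roi=(x>.40)&(x<.76)&(y>-.24)&(y<.19)
print("desk z",np.nanmedian(z[roi]))
n,l=cv2.connectedComponents(((z>.009)&roi).astype(np.uint8))
for i in range(1,n):
    k=l==i
    if k.sum()<60: continue
    h=np.percentile(z[k],90); t=k&(z>h-.006)
    print(k.sum(),"h%.3f"%h,"all",rect(P[k]),"top",rect(P[t]))
R_,G,B=np.moveaxis(im,-1,0)
for nm,k in(("red",(R_>120)&(G<70)&roi),("green",(G>90)&(R_<70)&(B<90)&roi)):
    print(nm,k.sum(),np.nanmedian(z[k]),rect(P[k]),np.nanmean(P[k],0))
E
```

```text
desk z -0.00019957781253784036
3170 h0.378 all (array([736.2, 114.6]), array([47.5, 78.8]), 90.1) top (array([736.2, 109.1]), array([47.4, 64.6]), 90.1)
102 h0.023 all (array([ 754.1, -142.9]), array([14. , 43.5]), 97.4) top (array([ 754. , -142.5]), array([14. , 42.8]), 97.4)
1143 h0.036 all (array([ 648.4, -212.4]), array([ 55.1, 133.2]), 0.3) top (array([ 659.8, -213.1]), array([ 53.5, 110.5]), 0.3)
4214 h0.039 all (array([563. ,  58.5]), array([132.8, 186.8]), 93.1) top (array([567.1,  58.4]), array([123.7, 186. ]), 92.5)
210 h0.034 all (array([ 503.1, -228.7]), array([21.7, 57. ]), 177.9) top (array([ 503.1, -228.7]), array([21.7, 57. ]), 177.9)
467 h0.018 all (array([ 450.5, -177.6]), array([34. , 68.6]), 104.4) top (array([ 450.6, -178.2]), array([33.3, 67.5]), 107.0)
442 h0.027 all (array([432.7, -82.1]), array([33.7, 58.1]), 70.7) top (array([432.7, -82. ]), array([33.7, 57.8]), 70.9)
red 40 0.030322578746726257 (array([564.4,  85.4]), array([12. , 37.1]), 161.1) [0.55862225 0.08795941 0.03055543]
green 79 0.03480884241734523 (array([ 661.8, -230.1]), array([18.1, 80. ]), 0.8) [ 0.64469133 -0.2302676   0.03484837]
```

```bash
cat >> h.py <<'E'
def q(th): # th = world angle (deg) of tool x; tool y lies at th-90
    a=np.radians(th)/2; return [np.cos(a),np.sin(a),0,0]
def look(name,n):
    from workcell import r,optics
    s=r.read_state(); im,d=optics.get_image("wrist"); m=optics.camera_model("wrist"); R,t=wristRt(m,s)
    np.savez(f"pics/{n}.npz",im=im,d=d,K=np.array(m["K"]),R=R,t=t)
    cv2.imwrite(f"pics/{n}.png",cv2.resize(im[:,:,::-1],(800,600),interpolation=cv2.INTER_CUBIC))
E
python3 - <<'E'
from h import *
from workcell import r
r.reach([.53,-.20,.20],q(180)); look("wrist","w1")
r.reach([.55,.06,.19],q(183)); look("wrist","w2")
s=r.read_state();print(s["time_s"],np.round(s["joint_positions"],2),s["eef_pos"])
E
```

```text
3.8167 [-0.03  0.45  1.54 -0.    1.14 -1.65] [0.55032269 0.0587283  0.19009499]
```

View pics/w1.png

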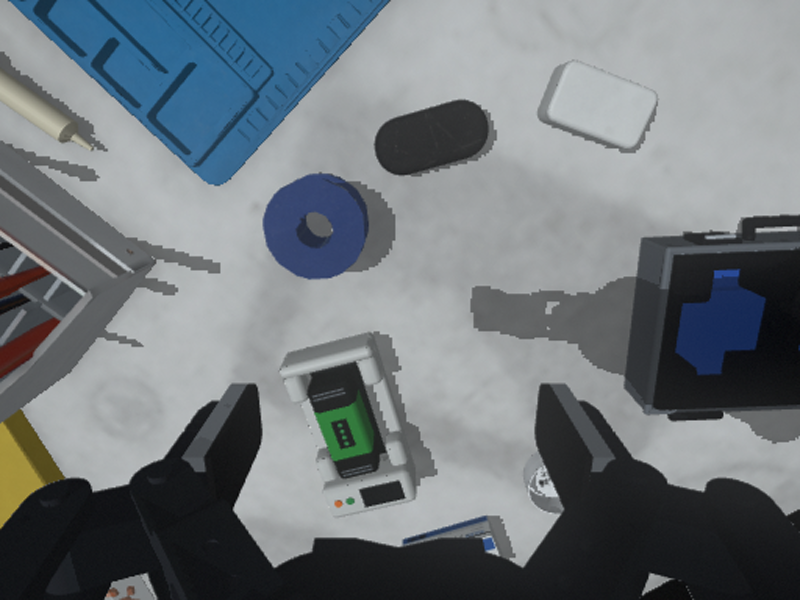

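View pics/w2.png

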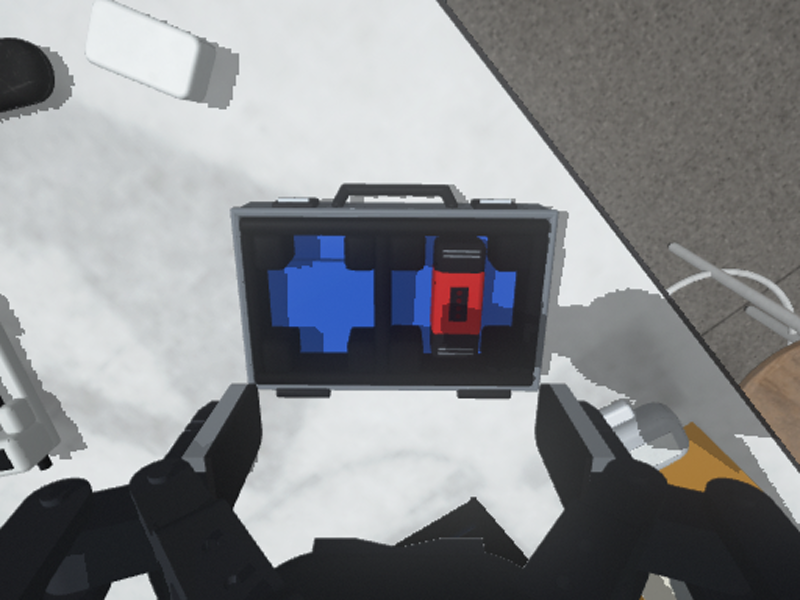

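w1: the charger runs from (285,360) to (415,505) with the green pack's centre near (345,422), the reader is at (432,137) and the brick at (598,107). w2: the case rim spans (236,210) to (556,386) and the red pack's centre is near (458,296).

Run:
```python
from h import *
def L(n):
    D=np.load(f"pics/{n}.npz");return D["im"].astype(int),cloud(D["d"],D["K"],D["R"],D["t"]),(D["K"],D["R"],D["t"])
def box(u0,v0,u1,v1):
    m=np.zeros((384,512),bool);m[int(v0*.64):int(v1*.64),int(u0*.64):int(u1*.64)]=1;return m
for n in("w1","w2"):
    im,P,cam=L(n);z=P[...,2];R_,G,B=np.moveaxis(im,-1,0)
    print(n,"desk",np.nanmedian(z[(abs(z)<.01)]))
    if n=="w1":
        k=box(270,320,430,530);g=k&(G>R_+50)&(G>B+50);print("green",rect(P[g&(z>.033)]),np.nanmedian(z[g]))
        print("charger all",rect(P[k&(z>.006)&(z<.06)]))
        print("reader",rect(P[box(360,85,505,185)&(z>.008)]),"brick",rect(P[box(525,45,675,165)&(z>.012)]))
        print("reel",rect(P[box(250,165,400,290)&(z>.02)]))
    else:
        k=box(220,200,575,395);print("case",rect(P[k&(z>.035)&(z<.045)]))
        rd=k&(R_>G+60);print("red",rect(P[rd&(z>.028)]),np.nanmedian(z[rd]))
        kk=box(425,230,490,360)&(z>.0285)&(z<.0345)&(np.ptp(im,2 if im.ndim==3 else 0)>-1)
        print("pack",rect(P[kk]))
        bl=k&(B>R_+60)
        for a,b in((.012,.019),(.005,.011)):print("blue",a,rect(P[bl&(z>a)&(z<b)]))
        print("tophts",np.round(np.nanpercentile(z[k],[50,80,95,99]),4))
    pts={"w1":[(308,377),(352,364),(382,466),(340,478)],"w2":[(434,238),(485,240),(480,355),(433,353)]}[n]
    print(rect([pix((u*.64,v*.64),.036 if n=="w1" else .032,*cam) for u,v in pts]))
```

```text
w1 desk 0.0004459311040297471
green (array([ 644.7, -237.9]), array([26.7, 39.3]), 15.3) 0.03647369012414686
charger all (array([ 650.9, -233.6]), array([ 66.3, 124.7]), 15.4)
reader (array([ 452.6, -180.3]), array([34.5, 69.5]), 105.3) brick (array([434.7, -84. ]), array([34.1, 58.6]), 71.3)
reel (array([ 504.9, -250.2]), array([60.6, 60.7]), 97.2)
(array([ 637.5, -235. ]), array([31.4, 84.7]), 13.3)
w2 desk 0.000421841215810275
case (array([568.3,  56.7]), array([118.9, 186. ]), 92.6)
red (array([566.4,  95.6]), array([30.2, 40.4]), 1.9) 0.03233693837587899
pack (array([565.9,  98. ]), array([35.7, 75.8]), 3.5)
blue 0.012 (array([575.3,  47.6]), array([ 49.8, 144. ]), 84.4)
blue 0.005 (array([571.9,  64.3]), array([ 81.3, 143.2]), 93.0)
tophts [0.033  0.0399 0.0409 0.0421]
(array([563.7,  95.8]), array([29.8, 75.6]), 3.8)
```

Run:
```python
from h import *
D=np.load("pics/w2.npz");K,R,t=D["K"],D["R"],D["t"]
im=cv2.resize(D["im"][130:260,140:370,::-1],None,fx=3.4,fy=3.4,interpolation=cv2.INTER_CUBIC)
c=np.array([.568,.057]);a=np.radians(2.6);ex=np.array([np.cos(a),np.sin(a)]);ey=np.array([-ex[1],ex[0]])
def draw(cx,cy,w,h,z,col):
    p=[]
    for sx,sy in((-1,-1),(1,-1),(1,1),(-1,1)):
        X=np.r_[c+ex*(cx+sx*w/2)/1e3+ey*(cy+sy*h/2)/1e3,z/1e3];u=K@(R@X+t);u=u[:2]/u[2];p.append((u-[140,130])*3.4)
    cv2.polylines(im,[np.int32(p)],True,col,1)
draw(0,0,114,184,40,(0,255,0))
draw(0,38,86,40,8,(0,255,255));draw(0,38,44,80,8,(255,0,255))
draw(0,-46,86,34,8,(0,255,255));draw(0,-46,44,68,16,(255,255,255))
cv2.imwrite("pics/ov.png",im)
# charger overlay
```

```text
(no output)
```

View pics/ov.png

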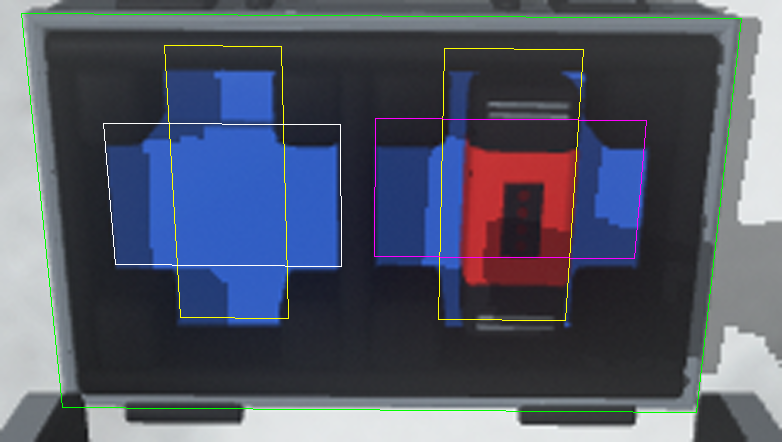

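The overlay matches to about 1.5 mm: the floors' far edges lie slightly further +x, so I take the case centre as (569.2, 57) mm at 2.6°. First swap the packs.

```bash
cat >> h.py <<'E'
C=np.array([.5692,.057]);CA=2.6
def case(x,y):
    a=np.radians(CA);return C+np.array([np.cos(a)*x-np.sin(a)*y,np.sin(a)*x+np.cos(a)*y])/1e3
def st(tag):
    from workcell import r
    s=r.read_state();print(tag,"t%.1f"%s["time_s"],np.round(s["eef_pos"],4),"w%.4f"%s["grip_width"],"F",np.round(s["contact_force"],1));return s
def pick(xy,z,th,op,h=.15):
    from workcell import r,command_gripper as g
    r.reach([*xy,h],q(th)); g(op,40)
    hit=r.move_straight([*xy,z],speed=.12,max_force=15); st(f"down hit={hit}")
    g(.0,40); s=st("gripped")
    r.move_straight([*xy,h],speed=.2); return s
def place(xy,z,th,op,h=.15):
    from workcell import r,command_gripper as g
    r.reach([*xy,h],q(th)); s=st("above"); assert s["grip_width"]>.02
    r.move_straight([*xy,z+.02],speed=.2)
    hit=r.move_straight([*xy,z],speed=.06,max_force=12); st(f"set hit={hit}")
    g(op,40); r.move_straight([*xy,h],speed=.2); st("up")
E
python3 - <<'E'
from h import *
pick((.5662,.0956),.036,182.6,.044)
place((.53,-.12),.0295,195,.05)
look("wrist","w3")
E
```

```text
down hit=False t5.7 [0.5668 0.0956 0.0367] w0.0437 F [-0.3 -0.5 -0.2]
gripped t6.0 [0.5669 0.0956 0.037 ] w0.0292 F [ 0.  -0.   6.1]
above t7.6 [ 0.5299 -0.1192  0.1492] w0.0290 F [ 0.3  0.8 -1.5]
set hit=True t8.6 [ 0.53  -0.12   0.029] w0.0294 F [-0.7 -0.7  4. ]
up t9.7 [ 0.5293 -0.1198  0.1491] w0.0499 F [ 0.7 -0.2 -0.7]
```

View pics/w3.png

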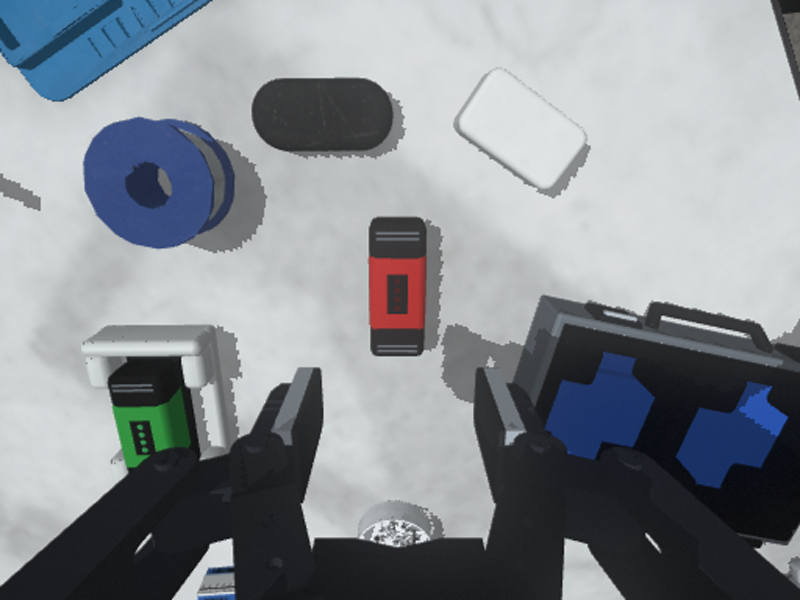

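w3: the red pack lies flat on clear desk at (397,287) and its pocket in the case is empty. Next the charged pack, then the spent one into the charger.

Run:
```python
from h import *
pick((.6437,-.2372),.040,195.4,.056)
place(case(0,38),.0365,182.6,.044)
look("wrist","w4")
pick((.53,-.12),.0295,195,.05)
place((.6427,-.2359),.0410,195.4,.05)
from workcell import r
r.reach([.61,-.20,.20],q(195)); look("wrist","w5")
a,b=[cv2.imread(f"pics/{n}.png")for n in("w4","w5")]
cv2.imwrite("pics/w45.png",np.hstack([cv2.resize(a,(400,300)),cv2.resize(b,(400,300))]))
```

```text
down hit=False t11.8 [ 0.6443 -0.2375  0.041 ] w0.0556 F [ 0.2 -0.4 -0.2]
gripped t12.1 [ 0.6442 -0.2375  0.0411] w0.0291 F [ 0.4 -0.6  5.2]
above t14.1 [0.568  0.0941 0.1497] w0.0293 F [-0.3 -0.3 -2.1]
set hit=True t15.1 [0.5678 0.0949 0.0369] w0.0292 F [-0.7 -0.6  4.2]
up t16.1 [0.5668 0.0949 0.149 ] w0.0441 F [-1.   0.6 -0.4]
down hit=False t18.4 [ 0.5305 -0.1202  0.0302] w0.0500 F [ 0.7 -0.3  0.1]
gripped t18.7 [ 0.5306 -0.1202  0.0304] w0.0290 F [-0.4 -0.5  5.4]
above t20.2 [ 0.6416 -0.2352  0.1477] w0.0292 F [ 0.3  0.  -0.3]
set hit=True t21.1 [ 0.6431 -0.2361  0.042 ] w0.0291 F [-0.2  1.2  3.9]
up t22.2 [ 0.6421 -0.2356  0.1488] w0.0497 F [ 0.2 -0.3 -1.2]
```

View pics/w45.png

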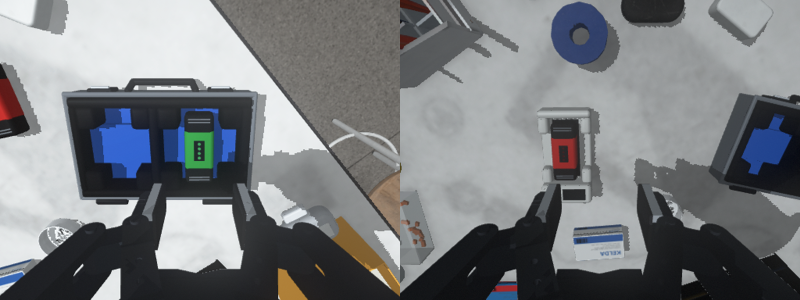

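Left half: the green pack sits in the case pocket at (200,145). Right half: the red pack sits in the charger bay at (566,148). I check their tilt numerically from depth, then place the brick and reader.

Run:
```python
from h import *
for n,s in(("w4",1),("w5",0)):
    D=np.load(f"pics/{n}.npz");P=cloud(D["d"],D["K"],D["R"],D["t"]);im=D["im"].astype(int)
    k=(im[...,s]>im[...,1-s]+50)&(im[...,s]>im[...,2]+50)&(P[...,2]>.02)&(P[...,2]<.05)
    k[:90]=0;k[260:]=0;k[:,:150]=0
    p=P[k];A=np.c_[p[:,:2]-p[:,:2].mean(0),np.ones(len(p))];print(n,np.linalg.lstsq(A,p[:,2],rcond=None)[0].round(3),rect(p))
pick((.4347,-.0838),.0295,71.3,.06)
place(case(0,-46),.0460,92.6,.046)
pick((.4526,-.1803),.0295,105.3,.06)
place(case(0,38),.0620,92.6,.046)
from workcell import r
r.reach([.55,.06,.19],q(182.6)); look("wrist","w6")
```

```text
w4 [-0.001  0.     0.032] (array([568.6,  94.3]), array([29.3, 40.5]), 2.9)
w5 [-0.    -0.009  0.036] (array([ 642.9, -236.8]), array([29.8, 39.8]), 15.3)
down hit=False t26.0 [ 0.4351 -0.0839  0.03  ] w0.0598 F [-0.1 -0.6  0.2]
gripped t26.3 [ 0.4352 -0.084   0.0302] w0.0333 F [-1.2  0.4  5.9]
above t27.8 [0.5703 0.0112 0.1482] w0.0335 F [-0.2 -0.2 -0.4]
set hit=True t28.7 [0.5714 0.0109 0.046 ] w0.0330 F [-0.6  0.   4.6]
up t29.7 [0.5706 0.0111 0.1491] w0.0463 F [-0.7 -0.5 -0.7]
down hit=False t32.0 [ 0.453  -0.1805  0.0301] w0.0600 F [ 0.4 -0.1 -0.1]
gripped t32.4 [ 0.453  -0.1805  0.0304] w0.0319 F [0.  0.8 4.9]
above t34.3 [0.5671 0.094  0.1493] w0.0318 F [ 0.3  0.7 -0.6]
set hit=True t35.2 [0.5677 0.0949 0.0623] w0.0316 F [-0.3 -0.2  6.1]
up t36.0 [0.5669 0.0949 0.1492] w0.0460 F [ 0.2 -0.2 -0.3]
```

View pics/w6.png

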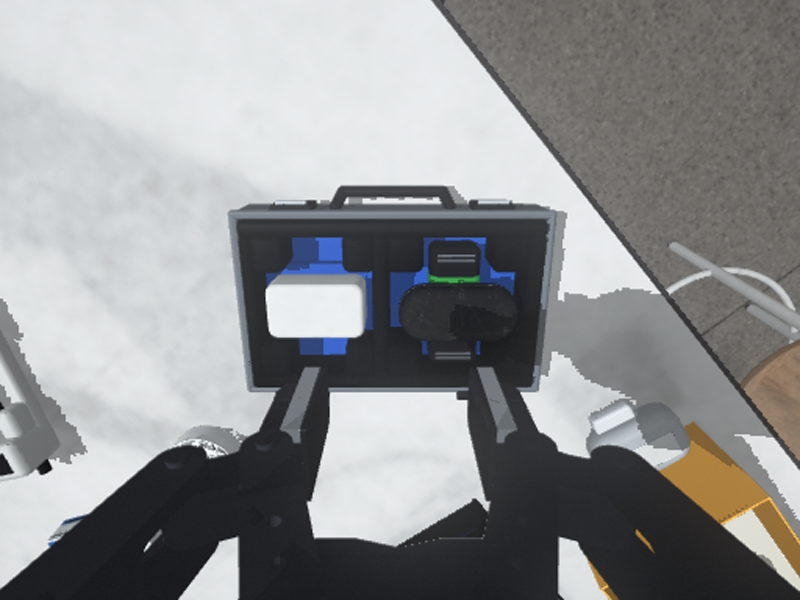

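w6: the brick is in its pocket at (315,307) and the reader lies across the green pack at (458,312). I check tilt and height by depth, then hand in.

Run:
```python
from h import *
D=np.load("pics/w6.npz");P=cloud(D["d"],D["K"],D["R"],D["t"]);ok=True
for n,(u0,v0,u1,v1),h in(("brick",(280,290,352,330),.042),("reader",(418,295,500,330),.050)):
    p=P[int(v0*.64):int(v1*.64),int(u0*.64):int(u1*.64)].reshape(-1,3);p=p[~np.isnan(p[:,2])]
    A=np.c_[p[:,:2]-p[:,:2].mean(0),np.ones(len(p))];f=np.linalg.lstsq(A,p[:,2],rcond=None)[0];print(n,f.round(3))
    ok&=abs(f[2]-h)<.0025 and max(abs(f[:2]))<.05
if ok:
    from workcell import r
    r.hold(.5);st("end");print(r.finish_job())
```

```text
brick [-0.005 -0.001  0.042]
reader [ 0.02  -0.001  0.05 ]
end t38.0 [0.55 0.06 0.19] w0.0460 F [ 1.1 -0.   0.5]
the job is handed in; nothing more can be done
None
```

I handed the job in at about 38 s: the packs have changed places, the brick is in its pocket and the reader lies across the charged pack; depth readings showed all four flat and at the right height, and I never handled the tin, reel or carton.

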